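Cure the coated lenses

ROBOT

A 6-joint arm with a two-finger parallel gripper is mounted at the origin on a cart in front of the work surface, level with it; the furniture and walls round the work are solid. World frame = base frame: x ahead of the robot, y to its left, z up, the work surface at z = 0. Lengths are in m, angles in rad, forces in N, time in s.
With the tool pointing down it reaches from about 0.35 to 0.85 m from the base axis. Payload 8.1 kg.
Tool frame: the origin (TCP) lies between the finger pads; the fingertips stand 14 mm ahead of it and the grasp point (between the pads) lies 5 mm behind it; z points along the fingers, y is the line along which they close (so a half turn about z gives the same grasp; the last joint's range is limited). The gripper opens to 93 mm and grips with 3 to 60 N. Pads are 15 mm wide; open, the fingers measure 128 mm over their backs; the gripper's body (75 mm by 188 mm) begins 65 mm behind the grasp point.
Start: joints at [1.06, 0.13, 1.488, -0, 1.523, -0.085], TCP at [0.248, 0.546, 0.233] pointing down, gripper open.
Joint ranges: [-2.96, 2.96], [-0.89, 2.26], [0.02, 2.5], [-1.34, 4.48], [0, 2.73], [-2.66, 2.66]. Speed limits (rad/s): [2.39, 2.39, 2.79, 3.14, 3.14, 3.14].

INTERFACE

Orientations are given as a rotation vector (axis times angle).
In Python, from cell import bot, solver, eyes, sensors gives the robot as it stands. The module is installed in compiled form; this text tells all that it offers. Calls block until the motion is done:
- bot.reach(position, orientation): joint-space move of the TCP to a pose.
- bot.move_linear(position, orientation=None, vel=0.15): straight line of the TCP; orientation=None keeps the orientation; vel is the mean speed in m/s.
- bot.set_joints(angles): joint-space move.
- bot.release() and bot.clamp(strength=None): open the fingers fully, or close them until they stop; strength is the grip in N (None keeps the last).
- bot.pause(seconds).
- solver.solve_ik(position, orientation): joint angles nearest the present ones, or None.
- eyes.snapshot(name): name is "side" or "top"; returns a dict with "img" (384x512x3 uint8, red, green, blue), "K" (3x3 intrinsics, pixels), "distortion" ([k1, k2, p1, p2, k3] as OpenCV has them; the pictures are not rectified), "rvec" (rotation vector, rad) and "tvec" (3), from world to camera coordinates, as OpenCV has them. Camera axes: x right, y down, z forward; pixel columns grow to the right and rows downward; lengths in m; the calibration is good to about 2 mm. A picture is of the moment at which its call begins. There is no depth.
A pose or a line that the arm cannot do raises bot.Unreachable and nothing moves.
- bot.hand_in(): hands the job in; it is judged then, once.
Readings, each from a call of its own:
- sensors.get_clock(): time.
- sensors.get_joint_positions(): joint angles.
- sensors.get_dq(): joint speeds.
- sensors.get_joint_efforts(): joint torques, N m.
- sensors.get_ee_pos(): TCP position.
- sensors.get_orientation(): TCP orientation.
- sensors.get_ft_force(): force on the tool from outside, world axes, zero at the start.
- sensors.get_moment(): the same for the moment, N m.
- sensors.get_width(): finger opening in m.
- sensors.get_grasp_force(): force on a finger pad.
Only numpy, scipy, OpenCV 4.12 (cv2) and the standard library are available. Lean on these libraries where they do the work, as an engineer would, in place of code of your own. Each camera call takes 0.05 s, during which the arm holds its last target. There are 200 camera calls.

TASK

Put the coated lenses through the UV curing unit: tilt its folded display up to about 60 degrees from flat, slide the little thumb latch sideways so that the spring cover jumps open, and stand every coated lens with its block upwards, side by side, flat on the floor of the chamber. Push the cover shut until the latch catches it again, and with the display still up press the start button right down and let go. Leave the other things on the bench where they stand.

Things in the scene. Friction and masses are not known exactly. Their poses are not given: they have to be found in the camera images.
- curing_unit: the bench UV curing unit, white, fixed to the bench, about 220 mm deep (x -116 to +102), 340 mm wide (y -170 to +170) and 60 mm high. Origin: on the bench under it; x points to its back (away from the robot), y to its left, z up. The chamber with the spring cover is its left part, the folding display its right part; a lower front strip (42 mm high before the chamber, 34 mm before the display) carries the latch and the start button
- chamber_floor (a point): centre of the chamber's floor, 12 mm above the bench, axes as curing_unit. The chamber inside is 92 mm along x, 212 mm along y, 48 mm deep, open at the top when the cover is up; lenses stand side by side along y
- cover (a joint): angle of the spring cover (rad): 0 shut, 1.83 fully open. It hinges on the chamber's far side (+x), and its spring throws it open to 1.83 (leaning 15 degrees back past upright) when the latch lets go. To shut it, push it from behind and then down against its spring (2 to 3 N at its front edge, up to 10 N at the end); it can be pressed to -0.025, 2 mm past shut, and the latch snaps in by itself
- cover_edge (a point): point on the outer face of the cover, middle of its front edge and 6 mm in from the edge, 94 mm from the hinge line; the cover is a 224 mm wide, 6 mm thick plate (amber window in a grey frame) reaching 100 mm from its hinge, with an 18 mm steel catch sticking out of the middle of its front edge. Axes turn with the cover (z = outer face's normal)
- cover_hinge (a point): middle of the cover's hinge line (line along y), at the cover's underside, 60 mm above the bench
- latch (a joint): travel of the thumb latch (m): 0 home, 0.012 at its stop. It slides to +y of curing_unit (left) against a spring (2.5 to 5 N), lets the cover go at about 0.005 to 0.008 and springs home when released
- latch_thumb (a point): top centre of the latch's black thumb piece, in the front strip before the middle of the cover: 13 mm wide along y, 20 mm along x, 31 mm tall from its slide way (88 mm above the bench at the top); 80 mm wide free space in front of the cover to pinch it from above or push it from the right. Axes as curing_unit
- display (a joint): angle of the folding display (rad): 0 folded flat, 1.05 is 60 degrees, grows as its front edge rises. Stiff hinge (0.45 N m): it stays where it is left. Starts between 0 and 0.3
- display_bar (a point): middle of the display's bail handle: a black round bar 11 mm thick, 80 mm long along y, held by two thin steel arms at its ends 38 mm in front of the 10 mm thick display panel, 118 mm from the hinge line. Free space 26 mm below it when folded. Can be pinched from above across x and turns between the fingers. Axes turn with the display
- display_hinge (a point): middle of the display's hinge line (along y) at its far edge, 60 mm above the bench; the bar's middle lies 118 mm in front and 6 mm above it when folded flat
- start (a joint): travel of the start button (m): 0 up, 0.005 right down (4 N), springs back
- start_top (a point): centre of the top of the round black start button, 22 mm across in a grey collar 38 mm across, on the front strip before the display, 55 mm above the bench; pressed downwards
- coated_1: a freshly coated lens on its holding block: clear round lens disc 44 mm across and 5 mm thick, flat underneath, with an upright black round block (grip) 22 mm across standing 30 mm tall on its middle, 35 mm tall in all, about 40 g. Origin: centre of the lens's underside, z up along the block. May be absent (2 to 4 are there)
- coated_2: a freshly coated lens on its holding block: clear round lens disc 44 mm across and 5 mm thick, flat underneath, with an upright black round block (grip) 22 mm across standing 30 mm tall on its middle, 35 mm tall in all, about 40 g. Origin: centre of the lens's underside, z up along the block. May be absent (2 to 4 are there)
- coated_3: a freshly coated lens on its holding block: clear round lens disc 44 mm across and 5 mm thick, flat underneath, with an upright black round block (grip) 22 mm across standing 30 mm tall on its middle, 35 mm tall in all, about 40 g. Origin: centre of the lens's underside, z up along the block. May be absent (2 to 4 are there)
- coated_4: a freshly coated lens on its holding block: clear round lens disc 44 mm across and 5 mm thick, flat underneath, with an upright black round block (grip) 22 mm across standing 30 mm tall on its middle, 35 mm tall in all, about 40 g. Origin: centre of the lens's underside, z up along the block. May be absent (2 to 4 are there)
- mist_bottle: bystander: small mist bottle, 41 mm across, 148 mm tall, standing; origin under its centre
- screw_dish: bystander: round steel dish with screws, 70 mm across, 14 mm tall; origin under its centre
- tube: bystander: tube of paste lying on the bench, 38x131x27 mm, long side along its y; origin under its centre
Not all that is in view belongs to the job. What is shaped like the coated_2 but red is not meant. Leave any orange look-alike of the coated_4 alone.

How it is judged:
On the way, in this order (a step that is already met when the one before it is completed fails the run):
1. the thumb latch is slid aside (4 mm or more) (value of joint latch above 0.004 m).
2. the spring cover has opened (past 1.4 rad) (value of joint cover above 1.4 rad), for 0.2 s.
3. every lens lies flat in the chamber and the cover is shut and latched (x of coated_1 in the frame of chamber_floor between -0.03 and 0.03 m and y of coated_1 in the frame of chamber_floor between -0.092 and 0.092 m and z of coated_1 in the frame of chamber_floor between -0.006 and 0.006 m and angle between each of coated_1, coated_2, coated_3, coated_4's own z axis and vertical below 0.15 rad and x of coated_2 in the frame of chamber_floor between -0.03 and 0.03 m and y of coated_2 in the frame of chamber_floor between -0.092 and 0.092 m and z of coated_2 in the frame of chamber_floor between -0.006 and 0.006 m and x of coated_3 in the frame of chamber_floor between -0.03 and 0.03 m and y of coated_3 in the frame of chamber_floor between -0.092 and 0.092 m and z of coated_3 in the frame of chamber_floor between -0.006 and 0.006 m and x of coated_4 in the frame of chamber_floor between -0.03 and 0.03 m and y of coated_4 in the frame of chamber_floor between -0.092 and 0.092 m and z of coated_4 in the frame of chamber_floor between -0.006 and 0.006 m and value of joint cover below 0.04 rad and value of joint latch below 0.002 m), for 0.2 s.
4. the start button is pressed (3.5 mm or more) with the display at 51 to 69 degrees and the cover latched (value of joint cover below 0.04 rad and value of joint latch below 0.002 m and value of joint display between 0.89 and 1.2 rad and value of joint start above 0.0035 m), for 0.05 s.
At the end, for the whole second after the job is handed in: Every lens present stands on the chamber floor (underside within 6 mm of it, tilted less than 0.15 rad), the cover is shut (below 0.04 rad) with the latch home (below 2 mm), the display stands at 0.89 to 1.20 rad, and the start button is let go (below 1.5 mm) (all of step 3 and value of joint display between 0.89 and 1.2 rad and value of joint start below 0.0015 m); the robot touches nothing.
It fails at once if the mist bottle is moved more than 30 mm (distance of mist_bottle from where it was at the start of the episode above 0.03 m).
It fails at once if the screw dish is moved more than 30 mm (distance of screw_dish from where it was at the start of the episode above 0.03 m).
It fails at once if the tube is moved more than 30 mm (distance of tube from where it was at the start of the episode above 0.03 m).
Of coated_1, coated_2, coated_3, coated_4 only 2 to 4 are there at a start; the rules pass over those that are not, and their reading is None.
At some moment in a run one of coated_1, coated_2, coated_3, coated_4 may be knocked a few centimetres aside while the robot is not near it.
It also fails if it takes over 210 s, if anything falls off the work surface, if the arm or the gripper's body presses on something with over 40 N, if the wrist force passes 120 N, or if a joint passes its speed limit or range.

## Working session

There is one attempt and no reset: what is moved stays moved. The work goes in short steps, each a Python script; the robot and the scene stay as the last script left them, time stands still between calls to the robot, and variables do not carry over. Pictures are saved under pics/ and viewed, at most 14 in all, crops included, and the job is handed in when it is done.

```bash
mkdir -p pics; cat > h.py <<'E'
import numpy as np, cv2
from cell import bot, solver, eyes, sensors
def snap(n,f):
    s=eyes.snapshot(n); cv2.imwrite('pics/'+f,cv2.cvtColor(s['img'],cv2.COLOR_RGB2BGR)); np.savez('pics/'+f[:-4]+'.npz',**{k:np.array(v) for k,v in s.items()}); return s
def ray(s,uv):
    p=cv2.undistortPoints(np.array([[uv]],float),np.array(s['K'],float),np.array(s['distortion'],float))[0,0]
    R=cv2.Rodrigues(np.array(s['rvec'],float))[0]; c=-R.T@np.array(s['tvec']).ravel()
    return c,R.T@np.array([p[0],p[1],1])
def at(s,uv,z):
    c,d=ray(s,uv); return c+d*(z-c[2])/d[2]
def proj(s,P):
    return cv2.projectPoints(np.array(P,float).reshape(-1,3),np.array(s['rvec'],float),np.array(s['tvec'],float),np.array(s['K'],float),np.array(s['distortion'],float))[0][:,0]
def load(f): return dict(np.load('pics/'+f))
def down(yaw):  # tool z down, tool y at angle yaw from world y
    c,s=np.cos(yaw),np.sin(yaw)
    R=np.array([[c,-s,0],[s,c,0],[0,0,1]])@np.diag([-1,1,-1.])
    R2=np.array([[c,-s,0],[s,c,0],[0,0,1]])@np.diag([1,-1,-1.])
    return cv2.Rodrigues(R)[0].ravel(), cv2.Rodrigues(R2)[0].ravel()
E
python3 - <<'E'
from h import *
for n in('top','side'):
    s=snap(n,n+'0.png'); c,_=ray(s,(256,192)); print(n,c,[at(s,p,0).round(3) for p in((0,0),(511,0),(0,383),(511,383))])
print(sensors.get_orientation(),down(0))
for n in('top','side'):
    im=cv2.imread(f'pics/{n}0.png'); cv2.imwrite(f'pics/{n}0b.png',cv2.resize(im,(800,600),interpolation=cv2.INTER_CUBIC))
E
```

```text
top [ 2.16023113e-01 -3.92608253e-04  1.61186407e+00] [array([1.544, 1.325, 0.   ]), array([ 1.515, -1.398,  0.   ]), array([-0.339,  1.106,  0.   ]), array([-0.37 , -1.125,  0.   ])]
side [0.43422317 0.92337093 0.91105425] [array([ 2.625, -2.236,  0.   ]), array([-1.282, -2.246,  0.   ]), array([1.045, 0.592, 0.   ]), array([-0.105,  0.537,  0.   ])]
[-6.63579622e-01 -3.07020377e+00  2.53583152e-03] (array([0.        , 3.14159265, 0.        ]), array([3.14159265, 0.        , 0.        ]))
```

View pics/top0b.png

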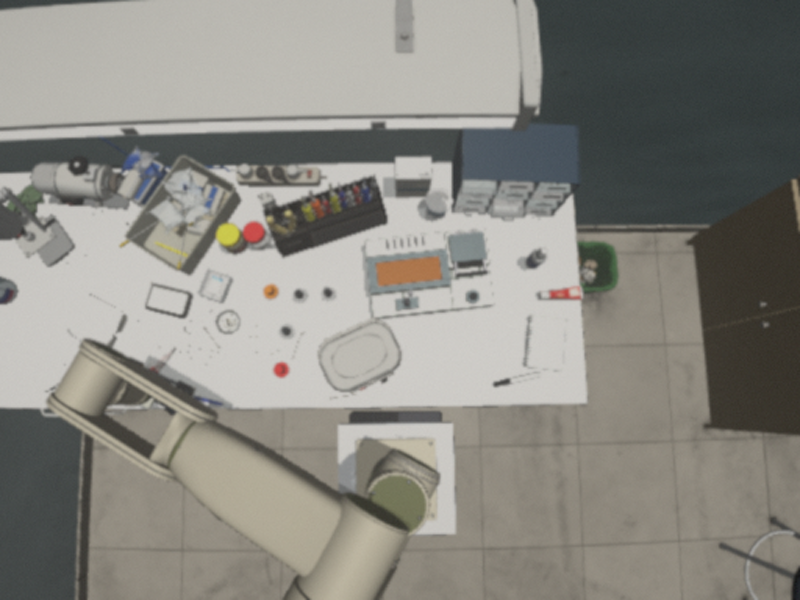

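View pics/side0b.png

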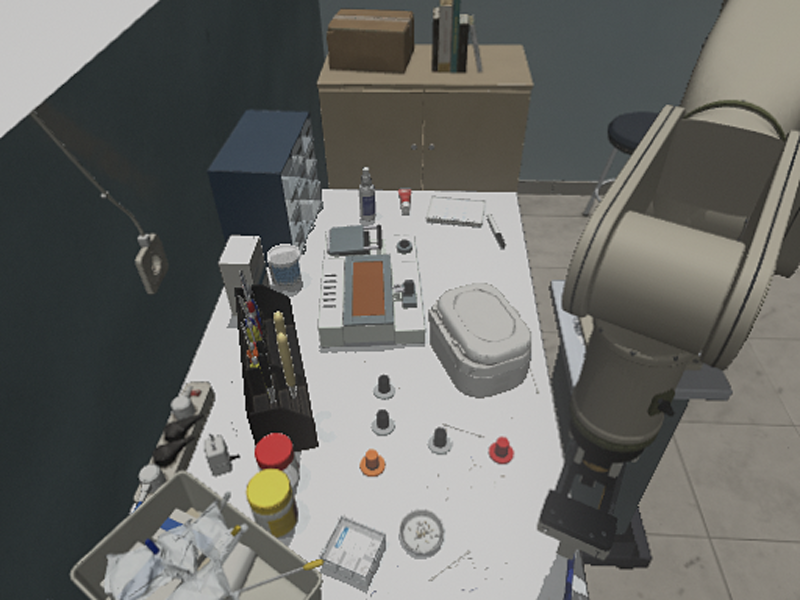

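The top view shows three black-block lenses, at about (299,295), (328,293) and (286,331) in the enlarged picture. The orange look-alike is at (270,291) and the red one at (281,370). The unit is around (430,275), with the latch at (407,302), the button at (472,296) and the display at (467,250). The bottle and tube are far right, and the dish is at (228,321). Next I'll enlarge crops to measure.

```bash
python3 - <<'E'
import cv2
a=cv2.imread('pics/top0.png')[140:245,165:325]; cv2.imwrite('pics/tc.png',cv2.resize(a,None,fx=5,fy=5,interpolation=cv2.INTER_CUBIC))
a=cv2.imread('pics/side0.png')[135:310,200:345]; cv2.imwrite('pics/sc.png',cv2.resize(a,None,fx=3.4,fy=3.4,interpolation=cv2.INTER_CUBIC))
E
```

```text
(no output)
```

View pics/tc.png

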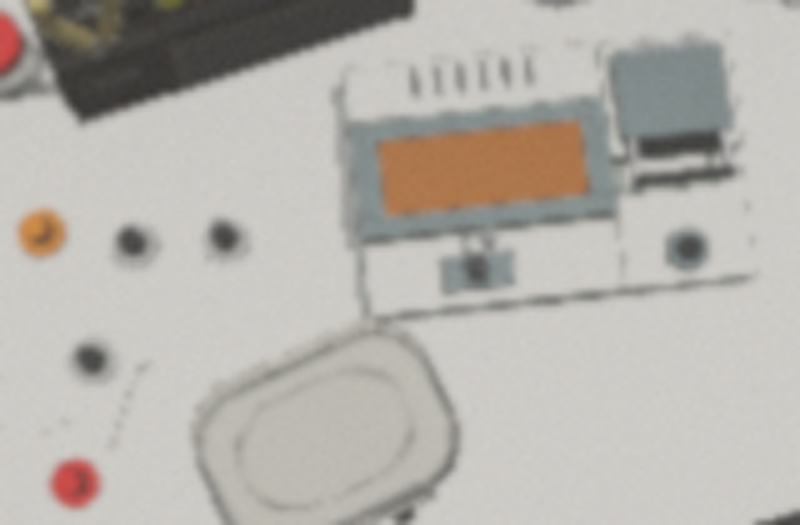

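View pics/sc.png

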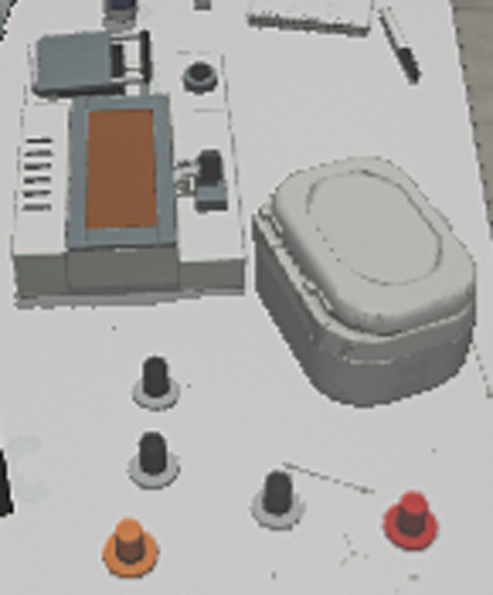

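```bash
cat >> h.py <<'E'
def cr(uv,f,off): return (np.array(uv)+.5)/f-.5+np.array(off)
def tri(rs):
    A=np.zeros((3,3));b=np.zeros(3)
    for c,d in rs:
        d=d/np.linalg.norm(d);M=np.eye(3)-np.outer(d,d);A+=M;b+=M@c
    x=np.linalg.solve(A,b); return x,[np.linalg.norm(np.cross(x-c,d/np.linalg.norm(d))) for c,d in rs][0]
E
python3 - <<'E'
from h import *
t=load('top0.png');s=load('side0.png')
P={'cov_BL':((345,122),(75,243),.066),'cov_FL':((362,243),(172,246),.066),'cov_FR':((616,213),(172,98),.066),'cov_BR':((605,98),(78,96),.066),
'thumb':((478,260),(209,154),.088),'start':((687,246),(200,72),.055),'barL':((634,186),(146,90),None),'barR':((735,171),(146,34),None),
'l1':((133,240),(154,360),.035),'l2':((224,235),(153,437),.035),'l3':((90,358),(278,476),.035),
'unitFL':((372,318),(243,290),0),'dispBL':((608,55),(36,88),None),'dispBR':((722,45),(42,38),None),'dispFR':((728,128),(112,38),None),'dispFL':((625,140),(110,92),None)}
for k,(a,b,z) in P.items():
    if k=='l1': b=(153,437)
    if k=='l2': b=(154,360)
    ua=cr(a,5,(165,140));ub=cr(b,3.4,(200,135))
    x,r=tri([ray(t,ua),ray(s,ub)])
    print(k,x.round(4),'res',round(r,4),*( [at(t,ua,z)[:2].round(4),at(s,ub,z)[:2].round(4)] if z is not None else []))
E
```

```text
Traceback (most recent call last):
  File "h.py", line 13, in load
    def load(f): return dict(np.load('pics/'+f))
                             ~~~~~~~^^^^^^^^^^^
ValueError: This file contains pickled (object) data. If you trust the file you can load it unsafely using the `allow_pickle=` keyword argument or `pickle.load()`.
```

```bash
sed -i "s/def load.*/def load(f): return dict(np.load('pics\/'+f[:-4]+'.npz'))/" h.py
cat > m.py <<'E'
from h import *
t=load('top0.png');s=load('side0.png')
P={'cov_BL':((345,122),(75,243),.066),'cov_FL':((362,243),(172,246),.066),'cov_FR':((616,213),(172,98),.066),'cov_BR':((605,98),(78,96),.066),
'thumb':((478,260),(209,154),.088),'start':((687,246),(200,72),.055),'barL':((634,186),(146,90),None),'barR':((735,171),(146,34),None),
'l1':((133,240),(153,437),.035),'l2':((224,235),(154,360),.035),'l3':((90,358),(278,476),.035),
'unitFL':((372,318),(243,290),0),'dispBL':((608,55),(36,88),None),'dispBR':((722,45),(42,38),None),'dispFR':((728,128),(112,38),None),'dispFL':((625,140),(110,92),None)}
for k,(a,b,z) in P.items():
    ua=cr(a,5,(165,140));ub=cr(b,3.4,(200,135))
    x,r=tri([ray(t,ua),ray(s,ub)])
    print(k,x.round(4),'res',round(r,4),*( [at(t,ua,z)[:2].round(4),at(s,ub,z)[:2].round(4)] if z is not None else []))
E
python3 m.py
```

```text
cov_BL [0.599  0.0756 0.0729] res 0.0041 [0.605  0.0757] [0.5962 0.0698]
cov_FL [0.5036 0.0616 0.0565] res 0.0033 [0.4984 0.0615] [0.5061 0.0703]
cov_FR [ 0.5216 -0.1568  0.061 ] res 0.0013 [ 0.522  -0.1564] [ 0.5198 -0.15  ]
cov_BR [ 0.6211 -0.1497  0.0669] res 0.0024 [ 0.6238 -0.1499] [ 0.6189 -0.1499]
thumb [ 0.4775 -0.0367  0.0874] res 0.0013 [ 0.4787 -0.0369] [ 0.4762 -0.0356]
start [ 0.4946 -0.2187  0.0492] res 0.0009 [ 0.4944 -0.218 ] [ 0.4932 -0.2107]
barL [ 0.5483 -0.1737  0.0572] res 0.001
barR [ 0.5562 -0.2598  0.0693] res 0.0008
l1 [0.51   0.2631 0.0338] res 0.0006 [0.5092 0.263 ] [0.5105 0.2639]
l2 [0.5139 0.183  0.0367] res 0.0016 [0.5127 0.1833] [0.5157 0.1812]
l3 [0.4065 0.2984 0.0354] res 0.0007 [0.4059 0.2986] [0.4072 0.298 ]
unitFL [ 0.4417  0.056  -0.0046] res 0.0019 [0.4429 0.0556] [0.4399 0.0609]
dispBL [ 0.6619 -0.1531  0.0726] res 0.0013
dispBR [ 0.6711 -0.254   0.0649] res 0.0002
dispFR [ 0.5945 -0.2558  0.066 ] res 0.0014
dispFL [ 0.5875 -0.1668  0.0591] res 0.0004
```

The triangulated points agree with the sizes given: lens tops at about 35 mm, thumb at 87 mm, cover at about 66 mm, and unit yaw about 0.088 rad. I'll raise the display first, with closed fingers tilted 45° pushing under the bar.

```bash
cat >> h.py <<'E'
YAW=.088
ex=np.array([np.cos(YAW),np.sin(YAW),0]);ey=np.array([-np.sin(YAW),np.cos(YAW),0]);ez=np.array([0,0,1.])
def ori(tilt=0,yaw=YAW):
    x_=np.array([np.cos(yaw),np.sin(yaw),0]);y_=np.array([-np.sin(yaw),np.cos(yaw),0])
    z=x_*np.sin(tilt)-ez*np.cos(tilt)
    return cv2.Rodrigues(np.column_stack([np.cross(y_,z),y_,z]))[0].ravel()
CC=np.array([.5613,-.042,0])   # cover/chamber centre
HG=CC+.05*ex+.06*ez            # cover hinge
TH=np.array([.477,-.0365,.088]); ST=np.array([.494,-.216,.055]); BAR=np.array([.552,-.217,.066])
F=lambda: np.round(sensors.get_ft_force(),1)
E
cat > disp.py <<'E'
from h import *
a=np.pi/4; O=ori(a); d=ex*np.sin(a)-ez*np.cos(a); n=(ex+ez)/2**.5
H=BAR+.118*ex; H[2]=.060
def tcp(th,perp,back=0):
    b=H+ex*(-.118*np.cos(th)+.006*np.sin(th))+ez*(.118*np.sin(th)+.006*np.cos(th))
    return b-n*perp-d*(.002+back)
bot.clamp(20)
bot.reach(tcp(0,.016,.12),O); print(sensors.get_clock(),F())
bot.move_linear(tcp(0,.016,.0),O,vel=.1); print(F())
for i,th in enumerate(np.linspace(0,1.06,9)):
    bot.move_linear(tcp(th,.013),O,vel=.08); print(round(th,2),F())
bot.move_linear(tcp(1.06,.04),O); bot.move_linear(tcp(1.06,.12,.05),O)
snap('side','side1.png'); snap('top','top1.png'); print(sensors.get_clock())
ims=[cv2.imread('pics/side1.png')[110:320,150:400],cv2.imread('pics/top1.png')[110:320,100:350]]
cv2.imwrite('pics/v1.png',cv2.resize(np.hstack(ims),None,fx=1.6,fy=1.6,interpolation=cv2.INTER_CUBIC))
E
python3 disp.py
```

```text
Traceback (most recent call last):
  File "disp.py", line 8, in <module>
    bot.reach(tcp(0,.016,.12),O); print(sensors.get_clock(),F())
    ~~~~~~~~~^^^^^^^^^^^^^^^^^^^
cell.Unreachable: the arm cannot take that pose within its joint ranges
```

```bash
python3 - <<'E'
from h import *
for tilt in (-.3,0,.2,.4,.6,.785):
  for yaw in (YAW,YAW+np.pi):
    for P in (BAR,BAR-.1*ex+.1*ez,BAR+.06*ex+.1*ez):
        t=tilt if yaw==YAW else -tilt
        q=solver.solve_ik(P,ori(t,yaw)); print(tilt,round(yaw,2),P.round(2),None if q is None else np.round(q,2))
E
```

```text
-0.3 0.09 [ 0.55 -0.22  0.07] [-0.38  0.51  1.37 -0.13  1.53 -2.01]
-0.3 0.09 [ 0.45 -0.23  0.17] [-0.45  0.18  1.58 -0.15  1.63 -2.1 ]
-0.3 0.09 [ 0.61 -0.21  0.17] [-0.34  0.57  1.09 -0.13  1.75 -2.01]
-0.3 3.23 [ 0.55 -0.22  0.07] [-0.38  0.51  1.37 -0.13  1.53  1.13]
-0.3 3.23 [ 0.45 -0.23  0.17] [-0.45  0.18  1.58 -0.15  1.63  1.04]
-0.3 3.23 [ 0.61 -0.21  0.17] [-0.34  0.57  1.09 -0.13  1.75  1.13]
0 0.09 [ 0.55 -0.22  0.07] [-0.46  0.25  1.67 -0.    1.22 -2.12]
0 0.09 [ 0.45 -0.23  0.17] [-0.56 -0.09  1.83 -0.    1.4  -2.22]
0 0.09 [ 0.61 -0.21  0.17] [-0.41  0.29  1.42 -0.    1.42 -2.07]
0 3.23 [ 0.55 -0.22  0.07] [-0.46  0.25  1.67 -0.    1.22  1.02]
0 3.23 [ 0.45 -0.23  0.17] [-0.56 -0.09  1.83 -0.    1.4   0.92]
0 3.23 [ 0.61 -0.21  0.17] [-0.41  0.29  1.42 -0.    1.42  1.07]
0.2 0.09 [ 0.55 -0.22  0.07] [-0.53  0.1   1.85  0.14  1.03 -2.25]
0.2 0.09 [ 0.45 -0.23  0.17] [-0.66 -0.25  1.99  0.14  1.26 -2.36]
0.2 0.09 [ 0.61 -0.21  0.17] [-0.47  0.13  1.63  0.11  1.22 -2.16]
0.2 3.23 [ 0.55 -0.22  0.07] [-0.53  0.1   1.85  0.14  1.03  0.89]
0.2 3.23 [ 0.45 -0.23  0.17] [-0.6
[... 452 characters left out ...]
0.21  0.17] [-0.54 -0.02  1.82  0.27  1.03  0.84]
0.6 0.09 [ 0.55 -0.22  0.07] None
0.6 0.09 [ 0.45 -0.23  0.17] None
0.6 0.09 [ 0.61 -0.21  0.17] [-0.62 -0.13  1.99  0.5   0.87 -2.53]
0.6 3.23 [ 0.55 -0.22  0.07] [-0.72 -0.11  2.18  0.65  0.74  0.35]
0.6 3.23 [ 0.45 -0.23  0.17] [-0.92 -0.53  2.3   0.57  1.1   0.36]
0.6 3.23 [ 0.61 -0.21  0.17] [-0.62 -0.13  1.99  0.5   0.87  0.61]
0.785 0.09 [ 0.55 -0.22  0.07] None
0.785 0.09 [ 0.45 -0.23  0.17] None
0.785 0.09 [ 0.61 -0.21  0.17] None
0.785 3.23 [ 0.55 -0.22  0.07] [-0.82 -0.13  2.29  1.02  0.71 -0.05]
0.785 3.23 [ 0.45 -0.23  0.17] [-1.06 -0.59  2.42  0.81  1.09  0.11]
0.785 3.23 [ 0.61 -0.21  0.17] [-0.7  -0.19  2.13  0.81  0.77  0.31]
```

```bash
python3 - <<'E'
s=open('h.py').read()
s=s.replace("    return cv2.Rodrigues(np.column_stack([np.cross(y_,z)","    y_=-y_\n    return cv2.Rodrigues(np.column_stack([np.cross(y_,z)")
open('h.py','w').write(s)
d=open('disp.py').read()
d=d.replace("bot.reach(tcp(0,.016,.12),O)","bot.reach(BAR-.08*ex+.2*ez,ori(.4)); bot.reach(tcp(0,.016,.07),O)").replace("tcp(1.06,.12,.05)","tcp(1.06,.09,.02)")
open('disp.py','w').write(d)
E
python3 disp.py
```

```text
5.2917 [ 0.6  0.2 -0. ]
[ 0.6  0.2 -0.1]
0.0 [ 1.  -0.8  0.2]
0.13 [-1.9  0.7 -0.2]
0.26 [-3.  -0.3 -0.7]
0.4 [-0.2 -0.3 -0.4]
0.53 [-0.6  1.  -0.6]
0.66 [-0.3 -0.2 -0.8]
0.8 [-0.2  0.   0.4]
0.93 [-0.1  0.6  1.1]
1.06 [ 0.3  0.5 -0. ]
10.0667
```

View pics/v1.png

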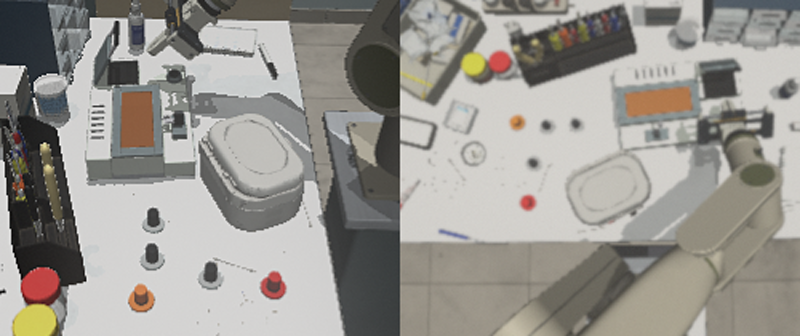

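The display stands up (side crop near (105,50)), and only three lenses are on the bench. I'll enlarge the display to check its angle.

```bash
python3 - <<'E'
from h import *
s=load('side1.png')
H=BAR+.118*ex; H[2]=.060
im=cv2.imread('pics/side1.png')
x0,y0,f=195,105,9
c=cv2.resize(im[y0:y0+62,x0:x0+70],None,fx=f,fy=f,interpolation=cv2.INTER_CUBIC)
for th,col in((.8,(255,0,0)),(1.05,(0,200,0)),(1.3,(0,0,255))):
    for w in(-.052,.05):
        p=[H+ey*w+(-ex*np.cos(th)+ez*np.sin(th))*r+(ex*np.sin(th)+ez*np.cos(th))*.006 for r in(0,.08,.118)]
        uv=((proj(s,p)-[x0,y0]+.5)*f-.5).astype(int)
        cv2.polylines(c,[uv.reshape(-1,1,2)],False,col,1)
cv2.imwrite('pics/v2.png',c)
E
```

```text
(no output)
```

View pics/v2.png

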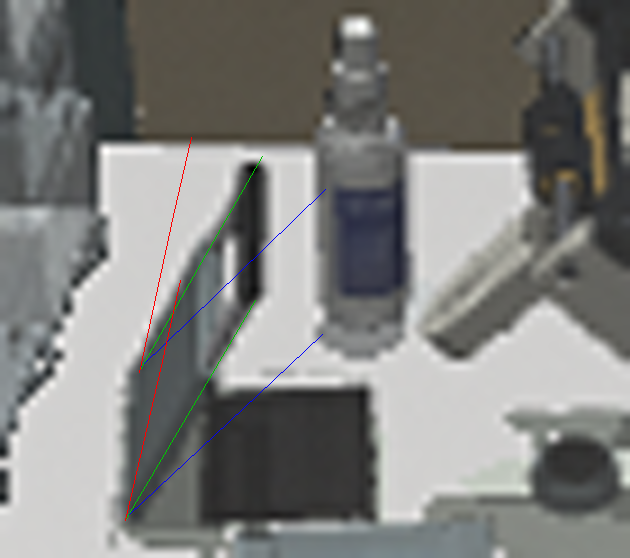

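The bar lies on the 60° overlay (green), so the display is at about 1.06 rad. Now the latch.

```bash
cat > latch.py <<'E'
from h import *
O=ori(0); base=TH.copy(); base[2]=.082
bot.reach(base-.04*ey+.12*ez,O); bot.move_linear(base-.04*ey,O,vel=.12); print(F())
f0=np.array(sensors.get_ft_force())
for k in np.arange(-.030,.006,.003):
    bot.move_linear(base+k*ey,O,vel=.03); f=(np.array(sensors.get_ft_force())-f0)@ey; print(round(k,3),round(f,1))
    if f<-7: break
bot.move_linear(base-.045*ey,O); bot.move_linear(base-.045*ey-.02*ex+.12*ez,O)
bot.reach([.35,-.35,.3],O)
snap('side','side2.png'); snap('top','top2.png'); print(sensors.get_clock())
ims=[cv2.imread('pics/side2.png')[110:320,150:400],cv2.imread('pics/top2.png')[110:320,100:350]]
cv2.imwrite('pics/v3.png',cv2.resize(np.hstack(ims),None,fx=1.6,fy=1.6,interpolation=cv2.INTER_CUBIC))
E
python3 latch.py
```

```text
[ 0.6 -0.3  1.3]
-0.03 -0.2
-0.027 1.0
-0.024 1.3
-0.021 -1.1
-0.018 -2.7
-0.015 -2.4
-0.012 -4.9
-0.009 -5.9
-0.006 -18.0
17.375
```

View pics/v3.png

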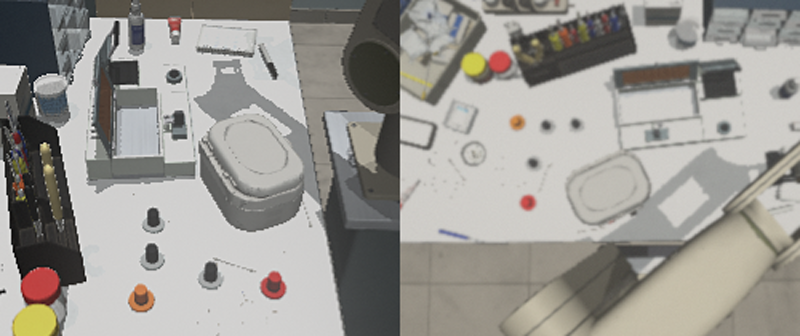

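The cover is open and the chamber is visible. I'll check my chamber estimate against the pictures.

```bash
python3 - <<'E'
from h import *
o=[]
for n,x0,y0,w,h,f in(('side',200,155,75,75,5),('top',225,140,85,75,5)):
    s=load(n+'2.png'); c=cv2.resize(cv2.imread(f'pics/{n}2.png')[y0:y0+h,x0:x0+w],None,fx=f,fy=f,interpolation=cv2.INTER_CUBIC)
    for z,col in((.012,(0,0,255)),(.06,(0,160,0))):
        p=[CC+ez*z+ex*a*.046+ey*b*.106 for a,b in((1,1),(1,-1),(-1,-1),(-1,1))]
        uv=((proj(s,p)-[x0,y0]+.5)*f-.5).astype(int); cv2.polylines(c,[uv.reshape(-1,1,2)],True,col,1)
    o.append(c)
cv2.imwrite('pics/v4.png',np.hstack(o))
E
```

```text
(no output)
```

View pics/v4.png

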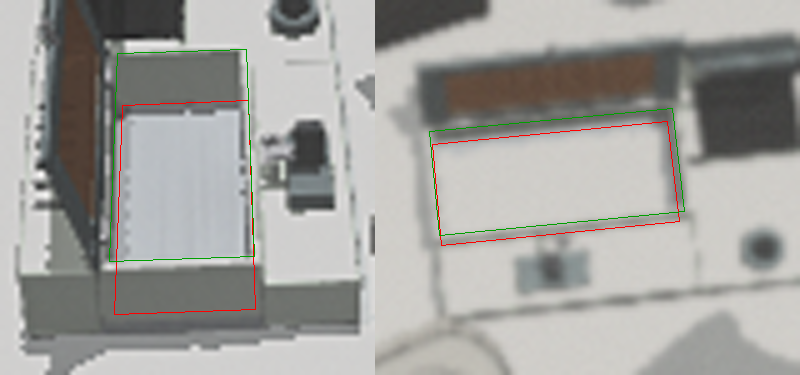

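```bash
cat >> h.py <<'E'
CH=CC+.003*ex+.004*ey
def lenses(s,n,zc=.026):
    im=s['img']; m=(im.max(2)<75).astype(np.uint8)
    k,l,st,ce=cv2.connectedComponentsWithStats(m); out=[]
    for i in range(1,k):
        if 8<=st[i,4]<=(60 if n=='top' else 250):
            p=at(s,ce[i],zc)
            if .33<p[0]<.62 and .12<p[1]<.42: out.append((*p[:2].round(4),int(st[i,4])))
    return out
E
python3 - <<'E'
from h import *
for n in('top','side'): print(n,lenses(load(n+'2.png'),n,.022))
q=solver.solve_ik([.4,.3,.1],ori(0,YAW)); print(q)
E
```

```text
top []
side [(np.float64(0.5134), np.float64(0.1906), 63), (np.float64(0.5099), np.float64(0.2717), 70), (np.float64(0.4074), np.float64(0.3078), 59)]
[ 5.40921302e-01 -3.41715809e-02  1.90719810e+00 -4.44089210e-16
  1.26856614e+00  2.02371763e+00]
```

```bash
sed -i 's/im.max(2)<75)/im.max(2)<(75 if n=="side" else 115))/' h.py
python3 - <<'E'
from h import *
for z in (.02,.03): print(lenses(load('top2.png'),'top',z))
print(lenses(load('side2.png'),'side',.010))
E
```

```text
[(np.float64(0.5142), np.float64(0.185), 17), (np.float64(0.5098), np.float64(0.2665), 20), (np.float64(0.4068), np.float64(0.3002), 17)]
[(np.float64(0.5124), np.float64(0.1838), 17), (np.float64(0.5079), np.float64(0.2649), 20), (np.float64(0.4056), np.float64(0.2983), 17)]
[(np.float64(0.5145), np.float64(0.1807), 63), (np.float64(0.5109), np.float64(0.2629), 70), (np.float64(0.407), np.float64(0.2995), 59)]
```

```bash
cat > pick.py <<'E'
from h import *
import sys
def find():
    t=snap('top','t.png'); s=snap('side','s.png'); return lenses(t,'top',.028),lenses(s,'side',.010)
def pick_place(p,slot,close):
    O=ori(0,YAW+.7); p=np.array([p[0],p[1],0.])
    bot.reach(p+.15*ez,O); bot.move_linear(p+.05*ez,O,vel=.2); bot.move_linear(p+.0235*ez,O,vel=.08)
    bot.clamp(12); print('w',round(sensors.get_width(),4),F())
    bot.move_linear(p+.2*ez,O,vel=.2)
    O=ori(0); q=CH+slot[0]*ex+slot[1]*ey
    bot.reach(q+.2*ez,O); print('held',round(sensors.get_width(),4))
    bot.move_linear(q+.075*ez,O,vel=.2); bot.move_linear(q+.037*ez,O,vel=.06); print(F())
    bot.release(); print('w',round(sensors.get_width(),4),F())
    bot.move_linear(q+.2*ez,O,vel=.2); print('t',sensors.get_clock())
slots=[(.015,.038),(.015,-.038),(-.015,0)]
if __name__=='__main__':
    bot.release()
    for i in map(int,sys.argv[1:]):
        a,b=find(); print(a,b)
        best=min(((x,y) for x in a for y in b if np.hypot(x[0]-y[0],x[1]-y[1])<.012),key=lambda p:p[0][1],default=None)
        if best is None: print('none'); break
        p=(np.array(best[0][:2])+np.array(best[1][:2]))/2; print('pick',p)
        pick_place(p,slots[i],i)
E
python3 pick.py 0
```

```text
[(np.float64(0.5127), np.float64(0.184), 17), (np.float64(0.508), np.float64(0.2657), 19), (np.float64(0.4058), np.float64(0.2987), 17)] [(np.float64(0.5145), np.float64(0.1807), 63), (np.float64(0.5109), np.float64(0.2629), 70), (np.float64(0.4069), np.float64(0.2992), 60)]
pick [0.5136  0.18235]
w 0.0218 [0.  0.2 0. ]
held 0.0216
[ 0.8  0.6 -0.5]
w 0.0932 [0.3 0.5 0.4]
t 28.8083
```

```bash
python3 pick.py 1 2; python3 - <<'E'
from h import *
bot.clamp(20)
bot.reach([.35,-.35,.3],ori(0)); snap('side','side3.png'); snap('top','top3.png'); print(sensors.get_clock())
a=cv2.resize(cv2.imread('pics/side3.png')[130:320,150:340],None,fx=2.8,fy=2.8,interpolation=cv2.INTER_CUBIC)[:420,:420]
b=cv2.resize(cv2.imread('pics/top3.png')[140:224,225:300],None,fx=5,fy=5,interpolation=cv2.INTER_CUBIC)
cv2.imwrite('pics/v5.png',np.hstack([a,b]))
E
```

```text
[(np.float64(0.5083), np.float64(0.2652), 20), (np.float64(0.4048), np.float64(0.2982), 19)] [(np.float64(0.5115), np.float64(0.2634), 75), (np.float64(0.4067), np.float64(0.2981), 70)]
pick [0.5099 0.2643]
w 0.0214 [0.4 0.  0.2]
held 0.0221
[-0.5  8.7 -1.5]
w 0.0927 [-0.6  9.5 -1.2]
t 38.4917
[(np.float64(0.4052), np.float64(0.2987), 18)] [(np.float64(0.407), np.float64(0.2986), 66)]
pick [0.4061  0.29865]
w 0.02 [-0.3 -0.4  0.4]
held 0.0196
[39.7  6.6  6.1]
w 0.0929 [-0.   1.  -0.2]
t 48.8
51.775
```

View pics/v5.png

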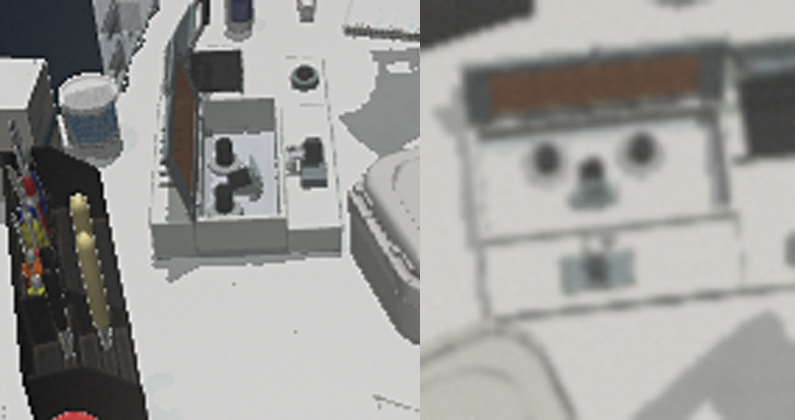

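The third lens tipped over in the chamber: disc at about (595,195) and block at (593,170) in the top crop. The other two stand upright. I'll look closer.

```bash
python3 - <<'E'
from h import *
o=[]
for n,x0,y0,w,h,f in(('side',217,162,44,55,9),('top',232,158,44,55,9)):
    s=load(n+'3.png'); c=cv2.resize(cv2.imread(f'pics/{n}3.png')[y0:y0+h,x0:x0+w],None,fx=f,fy=f,interpolation=cv2.INTER_CUBIC)
    o.append(c)
cv2.imwrite('pics/v6.png',np.hstack(o))
E
```

```text
(no output)
```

View pics/v6.png

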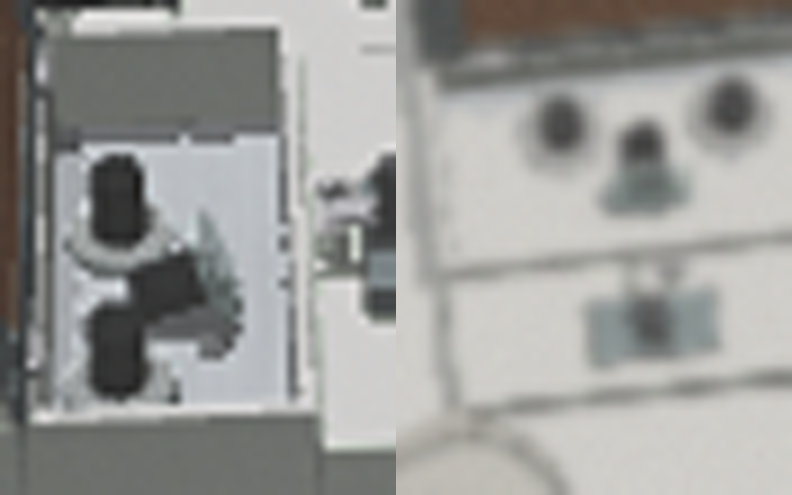

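```bash
python3 - <<'E'
from h import *
t=load('top3.png'); s=load('side3.png')
def u(p): 
    d=np.array(p)-CH; return np.round([d@ex,d@ey,p[2]],4)
T=lambda uv,z:u(at(t,cr((uv[0]-396,uv[1]),9,(232,158)),z))
S=lambda uv,z:u(at(s,cr(uv,9,(217,162)),z))
print('A,B tops',T((557,118),.047),T((733,98),.047),S((117,165),.047),S((117,315),.047))
print('disc bottom',T((645,212),.014),'disc top',T((645,168),.055))
print('disc L/R',T((602,195),.033),T((688,188),.033))
print('blk end',T((642,122),.025),'blk L/R',T((620,142),.035),T((664,140),.035))
print('side: disc far rim',S((205,207),.034),'near rim',S((235,310),.034),'bottom',S((215,355),.014), 'blk end ctr',S((150,300),.03))
print('walls: floor front near',S((297,405),.06),'far',S((280,30),.06),'floor corner far',S((280,132),.012))
print('top: front wall',T((560,262),.06),T((700,248),.06),'left',T((432,170),.06))
for tilt in(.785,.9,1.05,1.2):
  for P in([.5,.25,.05],[.6,.25,.05],[.65,.2,.05],[.6,.3,.05]):
    for dy in(0,.3):
      q=solver.solve_ik(P,ori(tilt,np.arctan2(P[1],P[0])+dy)); 
      if q is not None: print(tilt,P,dy,np.round(q,2))
E
```

```text
A,B tops [0.019  0.0439 0.047 ] [ 0.0204 -0.0421  0.047 ] [ 0.0201 -0.0439  0.047 ] [0.0188 0.041  0.047 ]
disc bottom [-0.0249  0.0049  0.014 ] disc top [-0.0116  0.0043  0.055 ]
disc L/R [-0.0182  0.0256  0.033 ] [-0.0189 -0.0164  0.033 ]
blk end [0.0179 0.0021 0.025 ] blk L/R [0.0068 0.0143 0.035 ] [ 0.0056 -0.0072  0.035 ]
side: disc far rim [-0.0133 -0.0324  0.034 ] near rim [-0.0242  0.0265  0.034 ] bottom [-0.016   0.0295  0.014 ] blk end ctr [0.0078 0.0151 0.03  ]
walls: floor front near [-0.0461  0.1045  0.06  ] far [-0.0446 -0.1079  0.06  ] floor corner far [-0.0431 -0.1021  0.012 ]
top: front wall [-0.0542  0.0496  0.06  ] [-0.0541 -0.0176  0.06  ] left [-0.0034  0.1062  0.06  ]
0.785 [0.5, 0.25, 0.05] 0.3 [ 0.07 -0.28  2.45  1.03  0.56  0.08]
0.785 [0.6, 0.25, 0.05] 0 [ 0.26 -0.05  2.26  0.55  0.18  0.93]
0.785 [0.6, 0.25, 0.05] 0.3 [0.08 0.   2.21 1.07 0.48 0.09]
0.785 [0.65, 0.2, 0.05] 0 [0.18 0.04 2.18 0.52 0.17 0.97]
0.785 [0.65, 0.2, 0.05] 0.3 [0.01 0.08 2.13 1.06 0.47 0.12]
0.785 [0.6, 0.3, 0.05] 0 [0.34 0.01 2.2  0.53 0.17 0.96]
0.785 [0.6, 0.3, 0.05] 0.3 [0.17 0.0
[... 456 characters left out ...]
1.27]
1.05 [0.6, 0.25, 0.05] 0.3 [-0.01  0.1   2.32  1.86  0.62 -0.75]
1.05 [0.65, 0.2, 0.05] 0 [ 0.16  0.11  2.31  2.77  0.34 -1.29]
1.05 [0.65, 0.2, 0.05] 0.3 [-0.07  0.17  2.24  1.87  0.6  -0.74]
1.05 [0.6, 0.3, 0.05] 0 [ 0.32  0.08  2.33  2.76  0.34 -1.28]
1.05 [0.6, 0.3, 0.05] 0.3 [ 0.08  0.14  2.26  1.87  0.61 -0.74]
1.2 [0.6, 0.25, 0.05] 0 [ 0.23  0.17  2.41  2.88  0.65 -1.42]
1.2 [0.6, 0.25, 0.05] 0.3 [-0.05  0.23  2.33  2.1   0.82 -1.04]
1.2 [0.65, 0.2, 0.05] 0 [ 0.15  0.23  2.33  2.9   0.63 -1.43]
1.2 [0.65, 0.2, 0.05] 0.3 [-0.11  0.28  2.25  2.12  0.8  -1.03]
1.2 [0.6, 0.3, 0.05] 0 [ 0.31  0.21  2.35  2.9   0.63 -1.43]
1.2 [0.6, 0.3, 0.05] 0.3 [ 0.04  0.27  2.28  2.12  0.81 -1.03]
```

The third lens lies on its side, with its axis along +x and sloping about 17° down. The measured rim positions agree with that. I'll lift it out onto the bench, re-grip it with the tool leaning, and set it down tilted so that it settles upright.

```bash
cat > mend.py <<'E'
from h import *
from pick import find
U=.76; P=np.array([.5,.25,0])
u=np.array([np.cos(U),np.sin(U),0])
def tool(t): return u*np.sin(t)-ez*np.cos(t)
g2=P+.0165*ez; t2=-.4; t3=.785; g3=P+.030*ez
for nm,p,t in(('1',P+.0235*ez,0),('2',g2-.007*tool(t2),t2),('2u',g2-.1*tool(t2),t2),('3',g3-.007*tool(t3),t3),('3u',g3-.007*tool(t3)+.04*ez,t3)):
    q=solver.solve_ik(p,ori(t,U)); print(nm,None if q is None else np.round(q,2))
    if q is None: raise SystemExit
q=CH+.000*ex+.0037*ey
O=ori(0); bot.release()
bot.reach(q+.2*ez,O); bot.move_linear(q+.07*ez,O,vel=.2); bot.move_linear(q+.0345*ez,O,vel=.05); print(F())
bot.clamp(15); print('w',sensors.get_width(),F())
bot.move_linear(q+.2*ez,O,vel=.15); print('held',sensors.get_width())
O=ori(0,U); bot.reach(P+.2*ez,O); bot.move_linear(P+.05*ez,O,vel=.2); bot.move_linear(P+.0235*ez,O,vel=.05); print(F())
bot.release(); bot.move_linear(P+.1*ez,O,vel=.2)
a,b=find(); print(a,b,sensors.get_clock())
bot.reach(g2-.1*tool(t2),ori(t2,U)); snap('side','side4.png')
E
python3 mend.py
```

```text
1 [ 0.37  0.22  1.79 -0.    1.13  1.18]
2 [ 0.45  0.6   1.36 -0.12  1.57  1.28]
2u [ 0.47  0.59  1.2  -0.11  1.73  1.28]
3 [ 0.06 -0.24  2.47  1.09  0.54  0.  ]
3u [ 0.06 -0.37  2.47  0.93  0.61  0.2 ]
[0.2 0.8 0.2]
w 0.021612196683839863 [ 0.4 -0.5 -0.4]
held 0.021454399716225498
[-0.2  0.1 -0.3]
[(np.float64(0.3526), np.float64(0.1747), 21), (np.float64(0.3477), np.float64(0.3206), 12)] [(np.float64(0.4989), np.float64(0.2462), 78)] 63.275
```

```bash
cat > mend2.py <<'E'
from h import *
from pick import find
U=.76; P=np.array([.5,.25,0]); u=np.array([np.cos(U),np.sin(U),0])
def tool(t): return u*np.sin(t)-ez*np.cos(t)
g2=P+.0165*ez; t2=-.4; t3=.785; g3=P+.030*ez
O=ori(t2,U)
bot.move_linear(g2-.007*tool(t2),O,vel=.08); print(F()); bot.clamp(15); print('w',sensors.get_width(),F())
bot.move_linear(g2-.007*tool(t2)+.1*ez,O,vel=.15)
O=ori(t3,U); bot.reach(g3-.007*tool(t3)+.05*ez,O); print('held',sensors.get_width())
f0=F()
bot.move_linear(g3-.007*tool(t3)+.004*ez,O,vel=.05)
for h in(.002,0,-.002):
    bot.move_linear(g3-.007*tool(t3)+h*ez,O,vel=.03); print(h,F()-f0)
    if (F()-f0)[2]>3: break
snap('side','side5.png')
bot.release(); bot.pause(.5)
bot.move_linear(np.array(sensors.get_ee_pos())-.05*tool(t3),O,vel=.1)
bot.reach([.35,-.2,.3],ori(0))
snap('side','side6.png'); print(find(),sensors.get_clock())
f=lambda n:cv2.resize(cv2.imread('pics/'+n)[170:300,210:330],None,fx=3.2,fy=3.2,interpolation=cv2.INTER_CUBIC)
cv2.imwrite('pics/v7.png',np.hstack([f('side5.png'),f('side6.png')]))
E
python3 mend2.py
```

```text
[-0.2  0.9 -0.5]
w 0.02160770540605786 [ 0.5  0.2 -0.6]
held 0.021188604769052696
0.002 [-2.  -0.4 -0.2]
0 [-1.3 -0.8  2.8]
-0.002 [-3.8 -0.4  9.8]Traceback (most recent call last):
  File "mend2.py", line 17, in <module>
    bot.move_linear(np.array(sensors.get_ee_pos())-.05*tool(t3),O,vel=.1)
    ~~~~~~~~~~~~~~~^^^^^^^^^^^^^^^^^^^^^^^^^^^^^^^^^^^^^^^^^^^^^^^^^^^^^^
cell.Unreachable: the arm cannot follow that straight line within its joint ranges
```

```bash
cat > mend3.py <<'E'
from h import *
from pick import find
bot.move_linear(np.array(sensors.get_ee_pos())+.05*ez,vel=.1)
bot.reach([.5,.2,.25],ori(.2,.76))
bot.reach([.35,-.2,.3],ori(0))
snap('side','side6.png'); print(find(),sensors.get_clock())
f=lambda n:cv2.resize(cv2.imread('pics/'+n)[170:300,210:330],None,fx=3.2,fy=3.2,interpolation=cv2.INTER_CUBIC)
cv2.imwrite('pics/v7.png',np.hstack([f('side5.png'),f('side6.png')]))
E
python3 mend3.py
```

```text
([(np.float64(0.4824), np.float64(0.2331), 19)], [(np.float64(0.4851), np.float64(0.2308), 68)]) 75.125
```

View pics/v7.png

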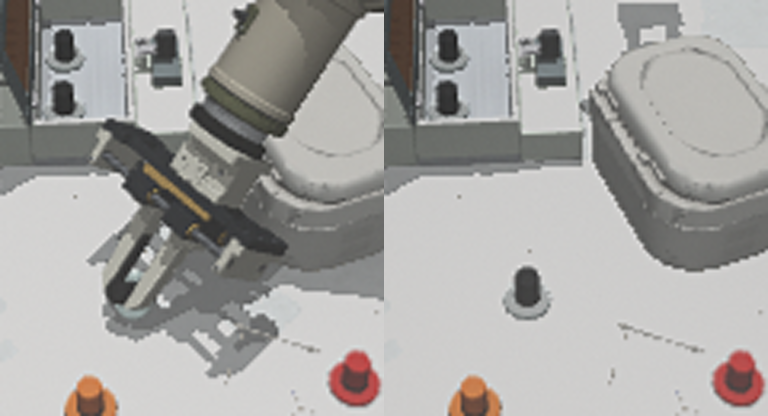

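The lens stands upright again at (0.484, 0.232). I'll place it at x = −6 mm with a force guard.

```bash
cat > p3.py <<'E'
from h import *
p=np.array([.4838,.232,0]); O=ori(0,YAW+.7)
bot.reach(p+.15*ez,O); bot.move_linear(p+.05*ez,O,vel=.2); bot.move_linear(p+.0235*ez,O,vel=.08)
bot.clamp(12); print('w',sensors.get_width()); bot.move_linear(p+.2*ez,O,vel=.2)
O=ori(0); q=CH-.006*ex
bot.reach(q+.2*ez,O); print('held',sensors.get_width()); bot.move_linear(q+.1*ez,O,vel=.2); f0=F()
for z in np.arange(.09,.036,-.006).tolist()+[.037]:
    bot.move_linear(q+z*ez,O,vel=.06); f=F()-f0
    if np.linalg.norm(f)>6: print('STOP',z,f); break
else:
    bot.release(); bot.move_linear(q+.2*ez,O,vel=.2); bot.clamp(20)
    bot.reach([.35,-.35,.3],O)
snap('side','side7.png'); snap('top','top7.png'); print(sensors.get_clock())
a=cv2.resize(cv2.imread('pics/side7.png')[160:225,205:270],None,fx=6,fy=6,interpolation=cv2.INTER_CUBIC)
b=cv2.resize(cv2.imread('pics/top7.png')[150:215,230:295],None,fx=6,fy=6,interpolation=cv2.INTER_CUBIC)
cv2.imwrite('pics/v8.png',np.hstack([a,b]))
E
python3 p3.py
```

```text
w 0.021683282640379047
held 0.021573000096084437
89.6
```

View pics/v8.png

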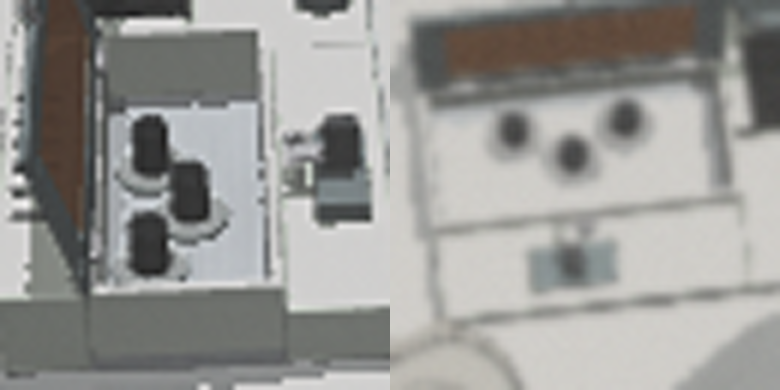

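All three lenses stand flat in the chamber. Now I'll close the cover, after checking the clearance behind it.

```bash
cat > close.py <<'E'
from h import *
t=load('top7.png');s=load('side7.png')
print('jar',tri([ray(t,(277,128)),ray(s,(182,158))]))
H=CH+.05*ex+.06*ez+.015*ey; O=ori(0)
def K(x,z): return H+ex*(x+.0075)+ez*(z+.014)   # tip front corner rel. hinge -> TCP
def C(th,r=.082): return K(-r*np.cos(th)+.006*np.sin(th), r*np.sin(th)+.006*np.cos(th))
for p in (K(.055,.19),K(.055,.08),C(1.57),C(0)): 
    if solver.solve_ik(p,O) is None: print('no ik',p); raise SystemExit
bot.reach(K(-.05,.24),O); bot.move_linear(K(.058,.2),O,vel=.2); bot.move_linear(K(.058,.08),O,vel=.15); f0=F(); print(F(),sensors.get_clock())
for x in(.04,.025,.006): bot.move_linear(K(x,.08),O,vel=.08); print(x,F()-f0)
for th in np.arange(1.45,.09,-.12):
    bot.move_linear(C(th),O,vel=.08); f=F()-f0; print(round(th,2),f)
    if np.linalg.norm(f)>30: print('STOP'); raise SystemExit
for k in range(14):
    th=.06-.012*k
    bot.move_linear(C(th),O,vel=.03); f=F()-f0; print(round(th,3),f)
    if f[2]>22: break
bot.pause(.2)
bot.move_linear(C(0)+.12*ez,O,vel=.15)
bot.reach([.35,-.35,.3],O)
snap('side','side8.png'); snap('top','top8.png'); print(sensors.get_clock())
a=cv2.resize(cv2.imread('pics/side8.png')[130:225,195:290],None,fx=4.1,fy=4.1,interpolation=cv2.INTER_CUBIC)
b=cv2.resize(cv2.imread('pics/top8.png')[130:225,215:310],None,fx=4.1,fy=4.1,interpolation=cv2.INTER_CUBIC)
cv2.imwrite('pics/v9.png',np.hstack([a,b]))
E
python3 close.py
```

```text
jar (array([ 0.75077608, -0.11266239,  0.11247408]), np.float64(0.0008570086566822024))
[0.2 0.8 0.2] 92.7417
0.04 [-0.3 -1.5  0.5]
0.025 [-0.2 -1.5 -0.9]
0.006 [-0.1 -1.   0. ]
1.45 [ 0.3 -0.6 -0.6]
1.33 [ 1.5 -0.9  0.2]
1.21 [ 0.9 -0.5  0.3]
1.09 [ 1.5 -1.3  0.9]
0.97 [ 1.1 -1.4  1.3]
0.85 [ 1.2 -1.4  1.1]
0.73 [ 1.3 -1.9  1. ]
0.61 [ 0.3 -1.2  0.8]
0.49 [ 1.2 -1.3  1.3]
0.37 [ 0.4 -0.6  1.7]
0.25 [-0.2 -1.1  2.9]
0.13 [ 2.2 -0.6  1.6]
0.06 [ 0.7 -0.7  6.8]
0.048 [-0.4  0.   8.5]
0.036 [ 1.4 -0.9  3.7]
0.024 [ 0.2 -1.9  1.5]
0.012 [ 0.1 -0.9 -1.9]
0.0 [-2.  -0.8  3. ]
-0.012 [-2.6  0.4  4. ]
-0.024 [-3.2  0.6  6.5]
-0.036 [-8.1  0.2 14.4]
-0.048 [-12.4   0.4  21. ]
-0.06 [-15.9   0.9  30.4]
102.7
```

View pics/v9.png

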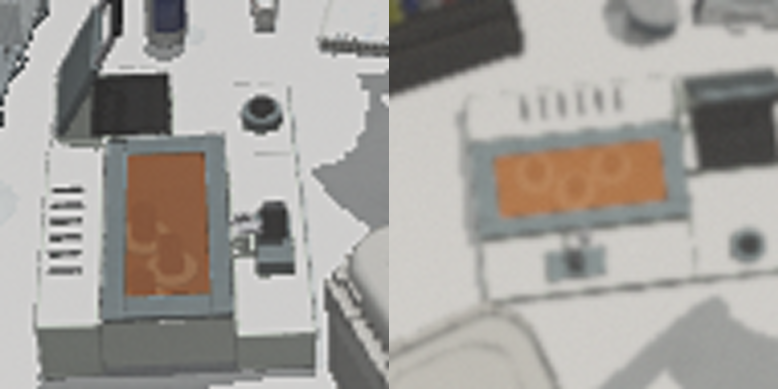

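The cover is shut and stays shut, and the lenses show upright through the window. The display is still up. Now the start button.

```bash
cat > start.py <<'E'
from h import *
O=ori(0); b=ST+.014*ez
bot.reach(b-.02*ex+.12*ez,O); bot.move_linear(b+.01*ez,O,vel=.12); f0=F()
for h in np.arange(.003,-.010,-.001):
    bot.move_linear(b+h*ez,O,vel=.02); f=F()-f0; print(round(h,4),f)
    if f[2]>9: break
bot.pause(.3)
bot.move_linear(b+.03*ez,O,vel=.1); bot.move_linear(b-.03*ex+.13*ez,O,vel=.15); bot.reach([.35,-.35,.3],O)
snap('side','side9.png'); print(sensors.get_clock())
cv2.imwrite('pics/v10.png',cv2.resize(cv2.imread('pics/side9.png')[90:240,180:330],None,fx=4,fy=4,interpolation=cv2.INTER_CUBIC))
E
python3 start.py
```

```text
0.003 [0.3 0.7 0.2]
0.002 [-0.5  0.   0.6]
0.001 [0.4 0.2 0.5]
0.0 [ 0.3 -0.1  1.8]
-0.001 [1.3 0.4 2.4]
-0.002 [ 0.8 -0.7  2.9]
-0.003 [ 1.7 -0.2  3.3]
-0.004 [ 1.4 -0.5  4.3]
-0.005 [-0.1  0.9  5.6]
-0.006 [-2.7  2.3 13.4]
109.9167
```

View pics/v10.png

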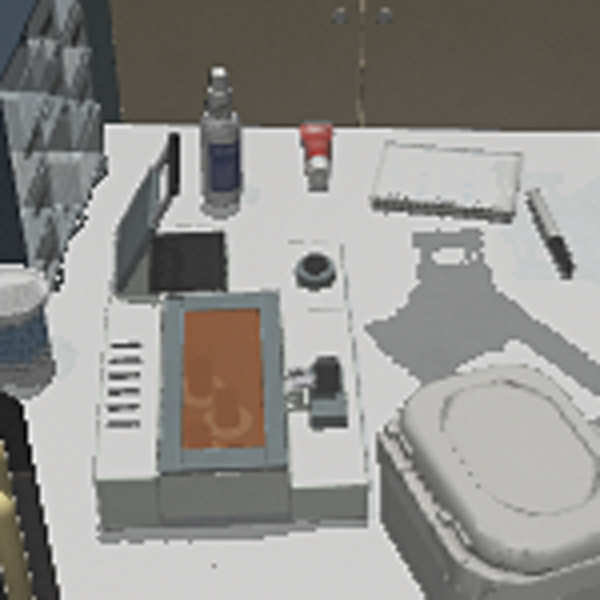

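The button went through its full travel (the force rose past its stop) and sprang back up. The display is up and the cover is shut, so I'm handing in.

```bash
python3 -c "
from h import *
print(bot.hand_in())"
```

```text
the job is handed in; nothing more can be done
None
```

The job is handed in, and no verdict came back: all three coated lenses stand upright in the shut chamber, the display is up at about 60°, and the start button was pressed fully down and let go; one lens tipped over while being placed and was set upright again first.

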